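# Tighten the steriliser's drain nut in its cramped bracket

### The arm

A 6-joint arm with a two-finger parallel gripper is mounted at the origin on the work surface. World frame = base frame: x ahead of the robot, y to its left, z up, the work surface at z = 0. Lengths are in m, angles in rad, forces in N, time in s.
With the tool pointing down it reaches from about 0.35 to 0.775 m from the base axis. Payload 5.5 kg.
Tool frame: the origin (TCP) lies on the mounting face of the last link; the fingertips stand 173 mm ahead of it and the grasp point (between the pads) lies 155 mm ahead of it; z points along the fingers, y is the direction in which the jaws open and shut (so a half turn about z gives the same grasp; the last joint's range is limited). The gripper opens to 85 mm and grips with 20 to 120 N. Pads are 22 mm wide; open, the fingers measure 114 mm over their backs; the gripper's body (76 mm by 85 mm) begins 54 mm behind the grasp point. The pads swing forward as they close: fully open they stand 13 mm farther back than shut.
Start: joints at [-1.336, 0.313, 0.046, 1.304, 0, 1.431], TCP at [0.21, -0.535, 0.405] pointing down, gripper open.
Joint ranges: [-2.76, 2.76], [-0.86, 1.69], [-1.03, 1.26], [-2.2, 2.34], [-1.47, 1.5], [-3.14, 3.14]. Speed limits (rad/s): [2.57, 2.57, 3.14, 3.14, 3.14, 3.14].

### API

Orientations are given as a unit quaternion [w, x, y, z].
In Python, from workcell import get_state, eyes, env gives the robot as it stands. The module is installed in compiled form; this text tells all that it offers.
- The arm moves only by the tool carry_out, never from a script. Its argument "motion" is a list of rows, each an object of numbers: "jaw": the opening, from -1 (shut) to 1 (fully open); "tx", "ty", "tz": the shift along the tool's x, y, z in cm; "wx", "wy", "wz": the turn, a rotation vector about the tool's x, y, z in degrees. In form: [{"jaw": .., "tx": .., "ty": .., "tz": .., "wx": .., "wy": .., "wz": ..}, ...]. A call has 1 to 20 rows; each row shifts and turns the commanded pose from where the row before left it, along the tool's axes as they then stand; what a row does not reach is not made up. A row lasts 1/8 s, in which the tool goes at most 62.5 mm and 10.7 degrees, less where a joint would pass 70% of its speed; a pose out of reach is approached as far as the arm can. A call with a gripper value outside its range is refused whole. The fingers move at their own pace and stop on an object; "force" is the grip in N (left out, the last holds). Time passes only in rows, so rows that do not move let the fingers close. It gives the time, the measured TCP pose, the force and the opening at its end, in the units of the state.
- get_state(): the state, without advancing time (a new reading comes with each control period).
- eyes.read_camera(name): name is "side" or "top"; returns the picture (384x512x3 uint8, blue, green, red); there is no depth.
- eyes.calibration(name): a dict with "K" (3x3 intrinsics, pixels), "k1" (the pictures are not rectified: a ray, as slopes to the right and down, at radius r is drawn at 1 + k1 r^2 times it, then the intrinsics apply), "camera_from_world" (4x4, takes a point from world to camera coordinates). Camera axes: x right, y up, looking along -z (the intrinsics and any distortion apply to the point x, -y, -z); pixel columns grow to the right and rows downward; lengths in m; the calibration is good to about 2 mm. A picture is of the moment at which its call begins. calibration takes no time and is no camera call.
- env.hand_in(): hands the job in, once; it reports no verdict.
The state is a dict: "clock": time; "joint_pos": joint angles; "qvel": joint speeds; "tau": joint torques, N m; "tcp_pos": TCP position; "orientation": TCP orientation; "wrist_force": force on the tool from outside, world axes, zero at the start; "ft_torque": the same for the moment, N m; "finger_gap": finger opening in m.
Only numpy, scipy, OpenCV 4.12 (cv2) and the standard library are available. Lean on these libraries where they do the work, as an engineer would, in place of code of your own. Each camera call takes 0.05 s, during which the arm holds its last target.

### The job

Take the larger of the two open-ended spanners from the tray and tighten the big hexagon nut in the steel bracket by at least a quarter turn, clockwise seen from above; more does no harm. The bracket's upright cheeks leave room only for short strokes, so lift the spanner off the nut after a stroke, swing it back, set it on the nut again and pull once more. Turn the nut with the spanner alone, keeping the gripper's fingers off nut and bracket, and finally lay the spanner flat in the tray again, where it lay.

Things in the scene. Friction and masses are not known exactly. Their poses are not given: they have to be found in the camera images.
- nut (a joint): Angle of the brass hexagon nut, 40 mm across flats, on the bracket's axis. Grows clockwise from above, starts at 0 to 0.12 rad, friction 0.25 N m, stays put. Flats 18 to 39 mm above worktop, then tapers to 45 (stud to 51). The jaw fits when the spanner's x axis stands 30 degrees minus this angle, plus any multiple of 60, counter-clockwise of the bracket's x; play 12 degrees either way.
- bracket: Fixed steel bracket, plate 135 x 190 mm. Origin on the nut's axis at worktop level, z up; mouth to -x, the handle's side. Two cheeks 50 mm high stand 58 to 95 mm from the axis, inner faces 56 degrees either side of -x, and stop the spanner's shank at 47 degrees; back wall 50 mm high at x = 53 mm. Jaw rests on a flange 18 mm up; jaw underside 18 to 28 mm up grips well.
- spanner_grip (a point): Middle of the larger spanner's black handle, 15 mm above its underside; loose, 0.3 kg, balances near here. x to the jaw, z up. Handle 22 wide, 30 high, x -75 to 35 mm. Shank 18 wide. Steel fork jaw 64 mm wide, 14 high, underside level with the handle's; opening 44 mm between parallel prongs, centre (goes on nut axis) at x = 140 mm, throat 114, tips 160. The other spanner's jaw is only 36 mm wide.
- tray: Fixed shallow plastic tray, 310 x 250 mm, floor 5 mm thick, rim 13 mm high, 6 mm wide. Origin: centre of its underside at worktop level; x along the long side, z up. Both spanners start in it side by side, about 120 mm apart, jaws to +x, the larger on either side; it goes back where it lay, flat, jaw to +x.

How it is judged:
By the outcome, as a careful person would: the job done as asked, in the order asked, and still so for the second after the job is handed in, with the robot touching nothing.
It also fails if it takes over 67 s, if anything falls off the work surface, if the arm or the gripper's body presses on something with over 40 N, if the wrist force passes 120 N, or if a joint passes its speed limit or range.

## Working session

There is one attempt and no reset: what is moved stays moved. The work goes in short steps, Python scripts to look and compute and a tool call to move; the robot and the scene stay as the last step left them, time stands still between calls to the robot, and variables do not carry over. Pictures are saved under pics/ and viewed, and the job is handed in when it is done.

Besides the shell and the picture viewer there is one more tool, called as name([rows], argument=value, ...), one row to a line, values as JSON. carry_out: Moves the arm, as the interface text tells. Its arguments: {"type":"object","properties":{"motion":{"type":"array"},"force":{"type":"number"}},"required":["motion"]}

```bash
mkdir -p pics; python3 - <<'E'
from workcell import get_state, eyes, env
import cv2
for n in("top","side"):
    cv2.imwrite(f"pics/{n}0.png",eyes.read_camera(n))
    c=eyes.calibration(n); print(n,c["K"],c["k1"],c["camera_from_world"])
s=get_state(); print(s)
E
```

```text
top [[367.84315208   0.         258.59524701]
 [  0.         367.84315208 189.11165282]
 [  0.           0.           1.        ]] -0.09286501063324012 [[-0.00597891 -0.99976023 -0.02106507  0.1548537 ]
 [ 0.99730008 -0.00750336  0.07304967 -0.53694067]
 [-0.07319022 -0.02057144  0.99710582 -0.77461809]
 [ 0.          0.          0.          1.        ]]
side [[384.62024236   0.         249.89822143]
 [  0.         384.62024236 198.34283035]
 [  0.           0.           1.        ]] -0.07834520038967638 [[-0.90363589 -0.42824251 -0.00710925  0.55083969]
 [ 0.32678971 -0.7000996   0.63487718 -0.13888058]
 [-0.27685858  0.57137457  0.77258037 -0.76234889]
 [ 0.          0.          0.          1.        ]]
{'clock': 0.1, 'joint_pos': array([-1.33557976e+00,  3.13918556e-01,  4.51031296e-02,  1.30361256e+00,
       -1.90568160e-05,  1.43117063e+00]), 'qvel': array([-0.00233012, -0.00048712,  0.00468994, -0.00013135, -0.00081101,
       -0.00031198]), 'tau': array([ 2.23448966e-03, -4.81726849e+01,  2.99244243e+01,  1.28367869e-02,
       -1.52795342e-04, -1.17711153e-05]), 'tcp_pos': array([ 0.21045602, -0.53491258,  0.40390597]), 'orientation': array([-8.14441802e-04,  9.82487683e-01,  1.86325755e-01, -4.84955664e-05]), 'wrist_force': array([-0.07180987,  0.17247356, -0.8020436 ]), 'ft_torque': array([ 0.04511163, -0.01311545,  0.01766597]), 'finger_gap': 0.08512194049635138}
```

View pics/top0.png

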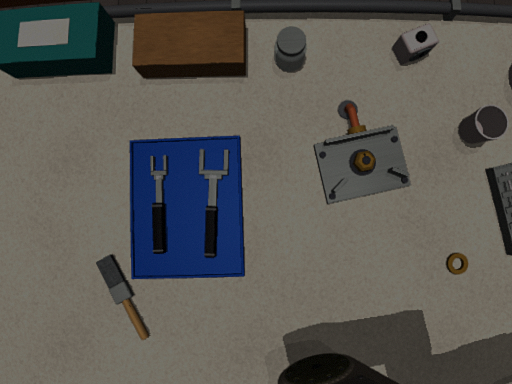

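View pics/side0.png

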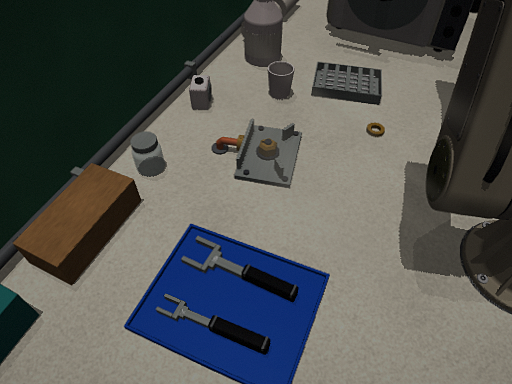

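```bash
cat > h.py <<'E'
import numpy as np, cv2
from workcell import get_state, eyes, env
def ray(n,uv):
    c=eyes.calibration(n);K=np.array(c["K"]);M=np.array(c["camera_from_world"])
    uv=np.atleast_2d(np.asarray(uv,float)); d=np.stack([(uv[:,0]-K[0,2])/K[0,0],(uv[:,1]-K[1,2])/K[1,1]],1)
    p=d.copy()
    for _ in range(20): p=d/(1+c["k1"]*(p**2).sum(1,keepdims=True))
    v=np.stack([p[:,0],-p[:,1],-np.ones(len(p))],1)
    R=M[:3,:3]; return -R.T@M[:3,3], v@R
def plane(n,uv,z):
    o,v=ray(n,uv); return o+v*((z-o[2])/v[:,2])[:,None]
def proj(n,P):
    c=eyes.calibration(n);K=np.array(c["K"]);M=np.array(c["camera_from_world"])
    q=np.atleast_2d(P)@M[:3,:3].T+M[:3,3]; s=np.stack([q[:,0]/-q[:,2],-q[:,1]/-q[:,2]],1)
    s=s*(1+c["k1"]*(s**2).sum(1,keepdims=True)); return s*[K[0,0],K[1,1]]+K[:2,2]
def tri(uvt,uvs):
    (o1,a),(o2,b)=ray("top",uvt),ray("side",uvs);a=a[0];b=b[0]
    t=np.linalg.lstsq(np.stack([a,-b],1),o2-o1,rcond=None)[0]
    p,q=o1+a*t[0],o2+b*t[1]; return (p+q)/2,np.linalg.norm(p-q)
E
python3 - <<'E'
from h import *
im=cv2.imread("pics/top0.png"); s=cv2.imread("pics/side0.png")
a=cv2.resize(im[130:210,305:420],None,fx=6,fy=6,interpolation=cv2.INTER_CUBIC)
cv2.imwrite("pics/tb.png",cv2.convertScaleAbs(a,alpha=1.5))
a=cv2.resize(s[110:195,205:315],None,fx=6,fy=6,interpolation=cv2.INTER_CUBIC);cv2.imwrite("pics/sb.png",cv2.convertScaleAbs(a,alpha=1.5))
a=cv2.resize(im[130:285,120:250],None,fx=3.8,fy=3.8,interpolation=cv2.INTER_CUBIC);cv2.imwrite("pics/tt.png",cv2.convertScaleAbs(a,alpha=1.5))
# tray
hsv=cv2.cvtColor(im,cv2.COLOR_BGR2HSV)
m=((hsv[...,0]>105)&(hsv[...,0]<130)&(hsv[...,1]>150)).astype(np.uint8)
m[:,:120]=0
c=max(cv2.findContours(m,0,2)[0],key=cv2.contourArea)
box=cv2.boxPoints(cv2.minAreaRect(c));P=plane("top",box,.013);print(box,P,P.mean(0),[np.linalg.norm(P[i]-P[i-1]) for i in range(4)])
# big spanner black handle
fill=np.zeros_like(m);cv2.drawContours(fill,[c],-1,1,-1)
V=im.max(2)
obj=(fill==1)&(hsv[...,1]<110);
blk=obj&(V<60)
n,l,st,ce=cv2.connectedComponentsWithStats(blk.astype(np.uint8))
for i in range(1,n):
  if st[i,4]>60:
    print("blk",st[i],ce[i]); r=cv2.boxPoints(cv2.minAreaRect(np.argwhere(l==i)[:,::-1].astype(np.float32)));print(plane("top",r,.035)[:,:2])
stl=obj&(V>=60)
n,l,st,ce=cv2.connectedComponentsWithStats(stl.astype(np.uint8))
for i in range(1,n):
  if st[i,4]>30: print("steel",st[i],ce[i])
E
```

```text
[[127.66278 138.52264]
 [239.98615 135.48688]
 [243.7781  275.7898 ]
 [131.45474 278.82556]] [[0.65530575 0.44632771 0.013     ]
 [0.65810513 0.19195128 0.013     ]
 [0.35089576 0.18456581 0.013     ]
 [0.34271523 0.43245034 0.013     ]] [0.50175547 0.31382379 0.013     ] [np.float64(0.3128984094776077), np.float64(0.2543918299395328), np.float64(0.3072981256872603), np.float64(0.24801947632471202)]
blk [152 175  14  78 492] [158.36382114 224.07317073]
[[0.56896065 0.38237077]
 [0.56906376 0.35491353]
 [0.40425627 0.35092132]
 [0.40374639 0.37801762]]
blk [205 186  13  71 500] [210.624 229.638]
[[0.39601744 0.2657301 ]
 [0.54504912 0.26220757]
 [0.54429645 0.23973487]
 [0.39547113 0.24348972]]
steel [199 149  29  57 586] [212.4778157  175.96587031]
steel [150 155  16  48 318] [158.1572327  177.86163522]
```

```bash
sleep 0
```

```text
(no output)
```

View pics/tb.png

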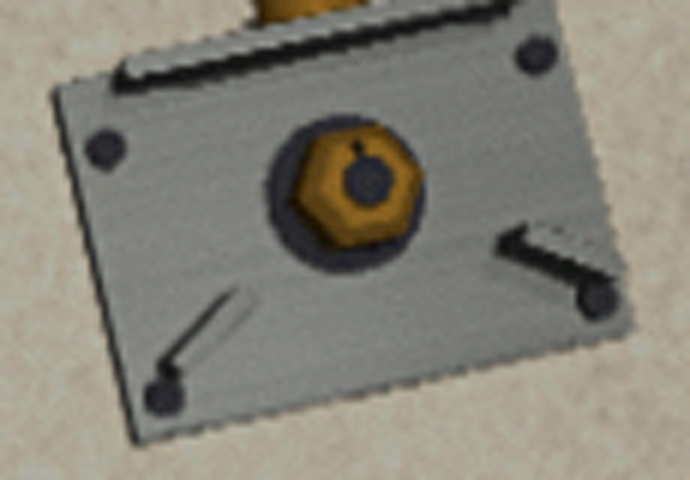

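View pics/sb.png

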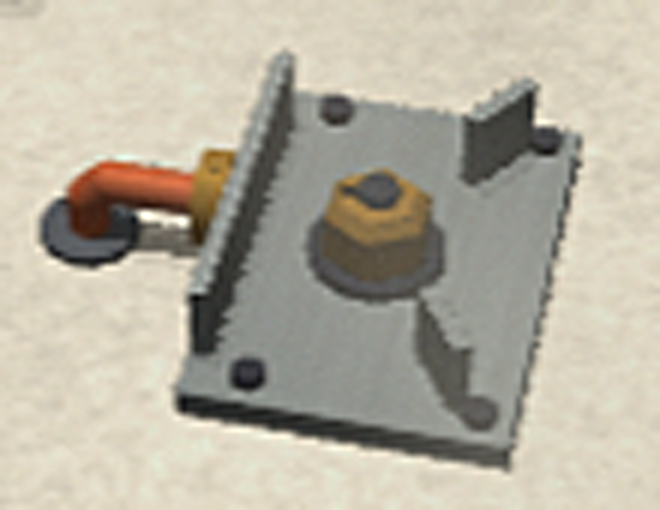

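View pics/tt.png

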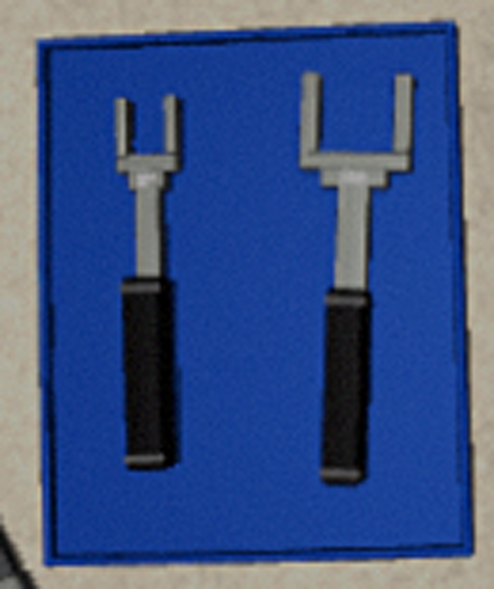

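```bash
python3 - <<'E'
from h import *
T=lambda p:(np.array(p,float)+.5)/6-.5+[305,130]
S=lambda p:(np.array(p,float)+.5)/6-.5+[205,110]
print("stud",tri(T((368,181)),S((378,188))))
print("c-x+y",tri(T((135,440)),S((508,448))))
print("c+x+y",tri(T((57,90)),S((182,392))))
print("c-x-y",tri(T((630,332)),S((578,140))))
print("bolt +x+y",tri(T((105,150)),S((248,373))))
st=plane("top",T((368,181)),.051)[0];ss=plane("side",S((378,188)),.051)[0];print(st,ss)
# nut hex top corners at ~.045/.039
for n,f,pp in(("top",T,[(57,90),(135,440),(630,332),(556,0)]),):
    for z in(.006,.01,.012):
        P=plane(n,[f(p) for p in pp],z)[:,:2]; e=lambda a,b:(np.linalg.norm(P[a]-P[b]).round(4),np.degrees(np.arctan2(*(P[b]-P[a])[::-1])).round(1))
        print(z,e(1,0),e(2,1),e(2,3),e(3,0)); print(P.mean(0))
B=lambda p:(np.array(p,float)+.5)/3.8-.5+[120,130]
print("tips",plane("top",[B((310.5,73)),B((404,75)),B((301,166)),B((411,168))],.019))
print("handle front",plane("top",[B((327,292)),B((369,293))],.035)); print("butt",plane("top",[B((322,479)),B((360,482))],.035))
E
```

```text
stud (array([ 0.59693785, -0.07589058,  0.04780035]), np.float64(0.0011135741358658116))
c-x+y (array([0.50734505, 0.00205187, 0.01144414]), np.float64(1.0841782769617323e-05))
c+x+y (array([0.63634359, 0.02775792, 0.00975742]), np.float64(0.00096816859289604))
c-x-y (array([ 0.54649609, -0.18359554,  0.00733425]), np.float64(0.0014437800318100053))
bolt +x+y (array([0.61386586, 0.01164688, 0.01509392]), np.float64(0.0010053452559797354))
[ 0.5959228  -0.07518908  0.051     ] [ 0.59613283 -0.07244958  0.051     ]
0.006 (np.float64(0.1326), np.float64(11.4)) (np.float64(0.1894), np.float64(101.7)) (np.float64(0.1272), np.float64(10.4)) (np.float64(0.1917), np.float64(100.1))
[ 0.59051596 -0.07928426]
0.01 (np.float64(0.132), np.float64(11.4)) (np.float64(0.1885), np.float64(101.7)) (np.float64(0.1266), np.float64(10.4)) (np.float64(0.1908), np.float64(100.1))
[ 0.58996806 -0.0782253 ]
0.012 (np.float64(0.1316), np.float64(11.4)) (np.float64(0.188), np.float64(101.7)) (np.float64(0.1263), np.float64(10.4)) (np.float64(0.1903), np.float64(100.1))
[ 0.58969411 -0.07769583]
tips [[0.62800837 0.27684958 0.019     ]
 [0.62616319 0.22243699 0.019     ]
 [0.57381125 0.2819525  0.019     ]
 [0.57205556 0.21830805 0.019     ]]
handle front [[0.50073638 0.26388138 0.035     ]
 [0.50004919 0.24021346 0.035     ]]
butt [[0.39661377 0.26653126 0.035     ]
 [0.39497015 0.2452548  0.035     ]]
```

```bash
cat >> h.py <<'E'
from scipy.spatial.transform import Rotation as Ro
def down(phi): # deg; tool x heading
    a=np.radians(phi);c,s=np.cos(a),np.sin(a)
    return Ro.from_matrix(np.array([[c,s,0],[s,-c,0],[0,0,-1.]]))
def cur():
    s=get_state();q=s["orientation"];return s,np.array(s["tcp_pos"]),Ro.from_quat([q[1],q[2],q[3],q[0]])
def status():
    s,p,R=cur();x=R.as_matrix()[:,0];print("t",s["clock"],"p",p.round(4),"phi",np.degrees(np.arctan2(x[1],x[0])).round(2),"z",R.as_matrix()[:,2].round(4),"F",np.round(s["wrist_force"],1),"gap",round(s["finger_gap"],4))
def plan(p,phi,N,start=None,axis=None):
    s,p0,R0=cur()
    if start is not None: p0,R0=np.array(start[0]),down(start[1])
    Rt=down(phi); w=(R0.inv()*Rt).as_rotvec()/N; d=R0.inv().apply(np.array(p)-p0)
    S=sum(Ro.from_rotvec(w*k).as_matrix() for k in range(N)); t=np.linalg.solve(S,d)
    t=(t*100).round(2); wd=np.degrees(w).round(2)
    print(N,"x t",t,"w",wd)
    P,R=p0,R0
    for _ in range(N): P=P+R.apply(t/100);R=R*Ro.from_rotvec(np.radians(wd))
    print("  end err mm",((P-p)*1e3).round(1),"deg",np.degrees((R.inv()*Rt).magnitude()).round(2))
E
python3 - <<'E'
from h import *
status()
r=.531;a=np.radians(28.5)
plan([r*np.cos(a),r*np.sin(a),.36],21.5+97.1,16)
E
```

```text
t 0.1 p [ 0.2105 -0.5349  0.4039] phi 21.48 z [-4.0e-04  1.6e-03 -1.0e+00] F [-0.1  0.2 -0.8] gap 0.0851
16 x t [ 5.83 -0.51  0.28] w [-0.   -0.01 -6.07]
  end err mm [-0.2 -0.2 -0.7] deg 0.08
```

carry_out([
  {"jaw": 1, "tx": 5.83, "ty": -0.51, "tz": 0.28, "wz": -6.07},
  {"jaw": 1, "tx": 5.83, "ty": -0.51, "tz": 0.28, "wz": -6.07},
  {"jaw": 1, "tx": 5.83, "ty": -0.51, "tz": 0.28, "wz": -6.07},
  {"jaw": 1, "tx": 5.83, "ty": -0.51, "tz": 0.28, "wz": -6.07},
  {"jaw": 1, "tx": 5.83, "ty": -0.51, "tz": 0.28, "wz": -6.07},
  {"jaw": 1, "tx": 5.83, "ty": -0.51, "tz": 0.28, "wz": -6.07},
  {"jaw": 1, "tx": 5.83, "ty": -0.51, "tz": 0.28, "wz": -6.07},
  {"jaw": 1, "tx": 5.83, "ty": -0.51, "tz": 0.28, "wz": -6.07},
  {"jaw": 1, "tx": 5.83, "ty": -0.51, "tz": 0.28, "wz": -6.07},
  {"jaw": 1, "tx": 5.83, "ty": -0.51, "tz": 0.28, "wz": -6.07},
  {"jaw": 1, "tx": 5.83, "ty": -0.51, "tz": 0.28, "wz": -6.07},
  {"jaw": 1, "tx": 5.83, "ty": -0.51, "tz": 0.28, "wz": -6.07},
  {"jaw": 1, "tx": 5.83, "ty": -0.51, "tz": 0.28, "wz": -6.07},
  {"jaw": 1, "tx": 5.83, "ty": -0.51, "tz": 0.28, "wz": -6.07},
  {"jaw": 1, "tx": 5.83, "ty": -0.51, "tz": 0.28, "wz": -6.07},
  {"jaw": 1, "tx": 5.83, "ty": -0.51, "tz": 0.28, "wz": -6.07},
])

```text
invalid input at $.motion[0]: expected keys jaw, tx, ty, tz, wx, wy, wz
```

```bash
python3 - <<'E'
from h import *
status()
plan([.467,.2533,.24],178.4,8)
E
```

```text
t 0.1 p [ 0.2105 -0.5349  0.4039] phi 21.48 z [-4.0e-04  1.6e-03 -1.0e+00] F [-0.1  0.2 -0.8] gap 0.0851
8 x t [13.69  4.49  2.05] w [ -0.    -0.02 -19.62]
  end err mm [-0.5 -0.1  0. ] deg 0.04
```

All keys are needed.

carry_out([
  {"jaw": 1, "tx": 5.83, "ty": -0.51, "tz": 0.28, "wx": 0, "wy": 0, "wz": -6.07},
  {"jaw": 1, "tx": 5.83, "ty": -0.51, "tz": 0.28, "wx": 0, "wy": 0, "wz": -6.07},
  {"jaw": 1, "tx": 5.83, "ty": -0.51, "tz": 0.28, "wx": 0, "wy": 0, "wz": -6.07},
  {"jaw": 1, "tx": 5.83, "ty": -0.51, "tz": 0.28, "wx": 0, "wy": 0, "wz": -6.07},
  {"jaw": 1, "tx": 5.83, "ty": -0.51, "tz": 0.28, "wx": 0, "wy": 0, "wz": -6.07},
  {"jaw": 1, "tx": 5.83, "ty": -0.51, "tz": 0.28, "wx": 0, "wy": 0, "wz": -6.07},
  {"jaw": 1, "tx": 5.83, "ty": -0.51, "tz": 0.28, "wx": 0, "wy": 0, "wz": -6.07},
  {"jaw": 1, "tx": 5.83, "ty": -0.51, "tz": 0.28, "wx": 0, "wy": 0, "wz": -6.07},
  {"jaw": 1, "tx": 5.83, "ty": -0.51, "tz": 0.28, "wx": 0, "wy": 0, "wz": -6.07},
  {"jaw": 1, "tx": 5.83, "ty": -0.51, "tz": 0.28, "wx": 0, "wy": 0, "wz": -6.07},
  {"jaw": 1, "tx": 5.83, "ty": -0.51, "tz": 0.28, "wx": 0, "wy": 0, "wz": -6.07},
  {"jaw": 1, "tx": 5.83, "ty": -0.51, "tz": 0.28, "wx": 0, "wy": 0, "wz": -6.07},
  {"jaw": 1, "tx": 5.83, "ty": -0.51, "tz": 0.28, "wx": 0, "wy": 0, "wz": -6.07},
  {"jaw": 1, "tx": 5.83, "ty": -0.51, "tz": 0.28, "wx": 0, "wy": 0, "wz": -6.07},
  {"jaw": 1, "tx": 5.83, "ty": -0.51, "tz": 0.28, "wx": 0, "wy": 0, "wz": -6.07},
  {"jaw": 1, "tx": 5.83, "ty": -0.51, "tz": 0.28, "wx": 0, "wy": 0, "wz": -6.07},
])

```text
clock: 2.1
tcp_pos: [0.4658, 0.2547, 0.3594]
orientation: [-0.0, 0.509, 0.861, -0.0]
wrist_force: [0.7, -0.1, -0.7]
finger_gap: 0.0856
```

```bash
python3 - <<'E'
from h import *
status()
plan([.467,.2533,.24],178.4,8)
E
```

```text
t 2.1 p [0.4658 0.2547 0.3594] phi 118.8 z [-3.e-04 -2.e-04 -1.e+00] F [ 0.7 -0.1 -0.7] gap 0.0856
8 x t [-0.02 -0.    1.49] w [-0.   -0.   -7.45]
  end err mm [-0.   0.5  0.2] deg 0.02
```

carry_out([
  {"jaw": 1, "tx": -0.02, "ty": 0, "tz": 1.49, "wx": 0, "wy": 0, "wz": -7.45},
  {"jaw": 1, "tx": -0.02, "ty": 0, "tz": 1.49, "wx": 0, "wy": 0, "wz": -7.45},
  {"jaw": 1, "tx": -0.02, "ty": 0, "tz": 1.49, "wx": 0, "wy": 0, "wz": -7.45},
  {"jaw": 1, "tx": -0.02, "ty": 0, "tz": 1.49, "wx": 0, "wy": 0, "wz": -7.45},
  {"jaw": 1, "tx": -0.02, "ty": 0, "tz": 1.49, "wx": 0, "wy": 0, "wz": -7.45},
  {"jaw": 1, "tx": -0.02, "ty": 0, "tz": 1.49, "wx": 0, "wy": 0, "wz": -7.45},
  {"jaw": 1, "tx": -0.02, "ty": 0, "tz": 1.49, "wx": 0, "wy": 0, "wz": -7.45},
  {"jaw": 1, "tx": -0.02, "ty": 0, "tz": 1.49, "wx": 0, "wy": 0, "wz": -7.45},
  {"jaw": 1, "tx": 0, "ty": 0, "tz": 0, "wx": 0, "wy": 0, "wz": 0},
  {"jaw": 1, "tx": 0, "ty": 0, "tz": 0, "wx": 0, "wy": 0, "wz": 0},
])

```text
clock: 3.35
tcp_pos: [0.4679, 0.2521, 0.2409]
orientation: [0.0, 0.017, 1.0, -0.0]
wrist_force: [1.2, -0.0, 0.2]
finger_gap: 0.0854
```

```bash
python3 - <<'E'
from h import *
cv2.imwrite("pics/s1.png",eyes.read_camera("side"));cv2.imwrite("pics/t1.png",eyes.read_camera("top"))
status()
plan([.467,.2533,.181],178.4,4)
E
```

```text
t 3.45 p [0.4681 0.2522 0.2413] phi 178.12 z [ 1.1e-03  3.0e-04 -1.0e+00] F [ 0.1  0.3 -0.7] gap 0.0854
4 x t [0.03 0.03 1.51] w [ 0.    0.02 -0.07]
  end err mm [-0.   0.1 -0.1] deg 0.03
```

View pics/s1.png

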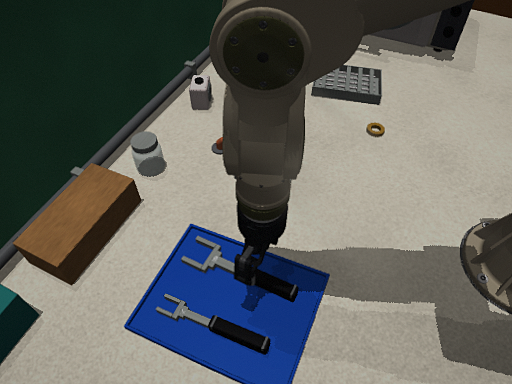

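The open gripper hangs over the larger spanner's handle (about pixel 255,265). I'll go down and grip.

carry_out([
  {"jaw": 1, "tx": 0.03, "ty": 0.03, "tz": 1.5, "wx": 0, "wy": 0, "wz": -0.07},
  {"jaw": 1, "tx": 0.03, "ty": 0.03, "tz": 1.5, "wx": 0, "wy": 0, "wz": -0.07},
  {"jaw": 1, "tx": 0.03, "ty": 0.03, "tz": 1.5, "wx": 0, "wy": 0, "wz": -0.07},
  {"jaw": 1, "tx": 0.03, "ty": 0.03, "tz": 1.5, "wx": 0, "wy": 0, "wz": -0.07},
  {"jaw": 1, "tx": 0, "ty": 0, "tz": 0, "wx": 0, "wy": 0, "wz": 0},
  {"jaw": 1, "tx": 0, "ty": 0, "tz": 0, "wx": 0, "wy": 0, "wz": 0},
])

```text
clock: 4.2
tcp_pos: [0.4668, 0.2533, 0.1806]
orientation: [-0.0, 0.013, 1.0, -0.0]
wrist_force: [-0.3, 0.1, 0.6]
finger_gap: 0.0851
```

carry_out([
  {"jaw": -1, "tx": 0, "ty": 0, "tz": 0, "wx": 0, "wy": 0, "wz": 0},
  {"jaw": -1, "tx": 0, "ty": 0, "tz": 0, "wx": 0, "wy": 0, "wz": 0},
  {"jaw": -1, "tx": 0, "ty": 0, "tz": 0, "wx": 0, "wy": 0, "wz": 0},
  {"jaw": -1, "tx": 0, "ty": 0, "tz": 0, "wx": 0, "wy": 0, "wz": 0},
  {"jaw": -1, "tx": 0, "ty": 0, "tz": 0, "wx": 0, "wy": 0, "wz": 0},
  {"jaw": -1, "tx": 0, "ty": 0, "tz": 0, "wx": 0, "wy": 0, "wz": 0},
  {"jaw": -1, "tx": 0, "ty": 0, "tz": 0, "wx": 0, "wy": 0, "wz": 0},
  {"jaw": -1, "tx": 0, "ty": 0, "tz": 0, "wx": 0, "wy": 0, "wz": 0},
], force=80)

```text
clock: 5.2
tcp_pos: [0.4669, 0.2534, 0.1812]
orientation: [0.001, 0.013, 1.0, 0.0]
wrist_force: [-0.9, 0.5, 6.4]
finger_gap: 0.0202
```

```bash
python3 - <<'E'
from h import *
cv2.imwrite("pics/t2.png",eyes.read_camera("top"));
status()
E
```

```text
t 5.25 p [0.467  0.2534 0.1812] phi 178.48 z [ 1.1e-03  5.0e-04 -1.0e+00] F [-0.5  0.3  4.8] gap 0.0204
```

```bash
python3 - <<'E'
from h import *
plan([.467,.2534,.265],178.5,4)
plan([.4842,-.1588,.265],217,10,start=([.467,.2534,.265],178.5))
E
```

```text
4 x t [-0.   -0.   -2.09] w [ 0.01  0.02 -0.01]
  end err mm [-0.1  0.  -0.2] deg 0.03
10 x t [ 0.98 -4.09  0.  ] w [ 0.    0.   -3.85]
  end err mm [-0.3 -0.2  0. ] deg 0.0
```

carry_out([
  {"jaw": -1, "tx": 0, "ty": 0, "tz": -1, "wx": 0, "wy": 0, "wz": 0},
  {"jaw": -1, "tx": 0, "ty": 0, "tz": -1.5, "wx": 0, "wy": 0, "wz": 0},
  {"jaw": -1, "tx": 0, "ty": 0, "tz": -2.0, "wx": 0, "wy": 0, "wz": 0},
  {"jaw": -1, "tx": 0, "ty": 0, "tz": -2.0, "wx": 0, "wy": 0, "wz": 0},
  {"jaw": -1, "tx": 0, "ty": 0, "tz": -1.9, "wx": 0, "wy": 0, "wz": 0},
  {"jaw": -1, "tx": 0.98, "ty": -4.09, "tz": 0, "wx": 0, "wy": 0, "wz": -3.85},
  {"jaw": -1, "tx": 0.98, "ty": -4.09, "tz": 0, "wx": 0, "wy": 0, "wz": -3.85},
  {"jaw": -1, "tx": 0.98, "ty": -4.09, "tz": 0, "wx": 0, "wy": 0, "wz": -3.85},
  {"jaw": -1, "tx": 0.98, "ty": -4.09, "tz": 0, "wx": 0, "wy": 0, "wz": -3.85},
  {"jaw": -1, "tx": 0.98, "ty": -4.09, "tz": 0, "wx": 0, "wy": 0, "wz": -3.85},
  {"jaw": -1, "tx": 0.98, "ty": -4.09, "tz": 0, "wx": 0, "wy": 0, "wz": -3.85},
  {"jaw": -1, "tx": 0.98, "ty": -4.09, "tz": 0, "wx": 0, "wy": 0, "wz": -3.85},
  {"jaw": -1, "tx": 0.98, "ty": -4.09, "tz": 0, "wx": 0, "wy": 0, "wz": -3.85},
  {"jaw": -1, "tx": 0.98, "ty": -4.09, "tz": 0, "wx": 0, "wy": 0, "wz": -3.85},
  {"jaw": -1, "tx": 0.98, "ty": -4.09, "tz": 0, "wx": 0, "wy": 0, "wz": -3.85},
  {"jaw": -1, "tx": 0, "ty": 0, "tz": 0, "wx": 0, "wy": 0, "wz": 0},
  {"jaw": -1, "tx": 0, "ty": 0, "tz": 0, "wx": 0, "wy": 0, "wz": 0},
  {"jaw": -1, "tx": 0, "ty": 0, "tz": 0, "wx": 0, "wy": 0, "wz": 0},
])

```text
clock: 7.5
tcp_pos: [0.4829, -0.1582, 0.2647]
orientation: [-0.0, -0.317, 0.948, 0.0]
wrist_force: [-0.2, -0.2, -3.3]
finger_gap: 0.0208
```

```bash
python3 - <<'E'
from h import *
t=eyes.read_camera("top");s=eyes.read_camera("side")
cv2.imwrite("pics/t3.png",t);cv2.imwrite("pics/s3.png",s)
f=lambda a:cv2.convertScaleAbs(cv2.resize(a,None,fx=5,fy=5,interpolation=cv2.INTER_CUBIC),alpha=1.5)
cv2.imwrite("pics/t3c.png",f(t[110:225,300:430]));cv2.imwrite("pics/s3c.png",f(s[80:200,195:325]))
status()
E
```

```text
t 7.6 p [ 0.4831 -0.1582  0.2648] phi -142.96 z [-4.e-04  2.e-04 -1.e+00] F [ 0.6  0.9 -3.9] gap 0.0207
```

View pics/t3c.png

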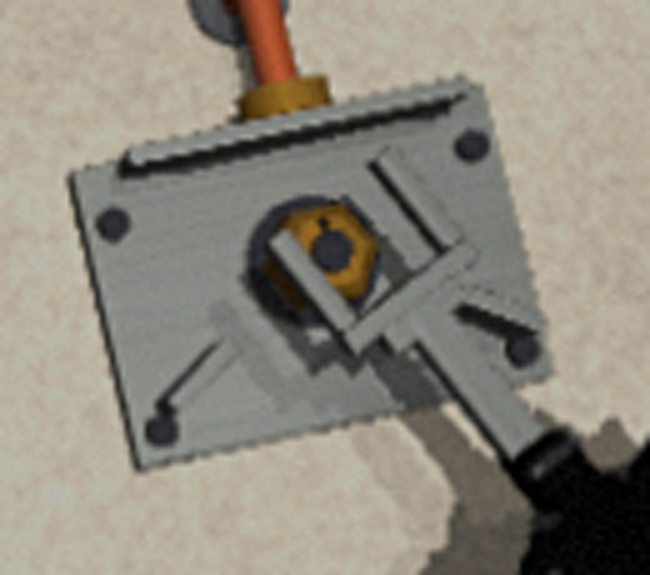

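View pics/s3c.png

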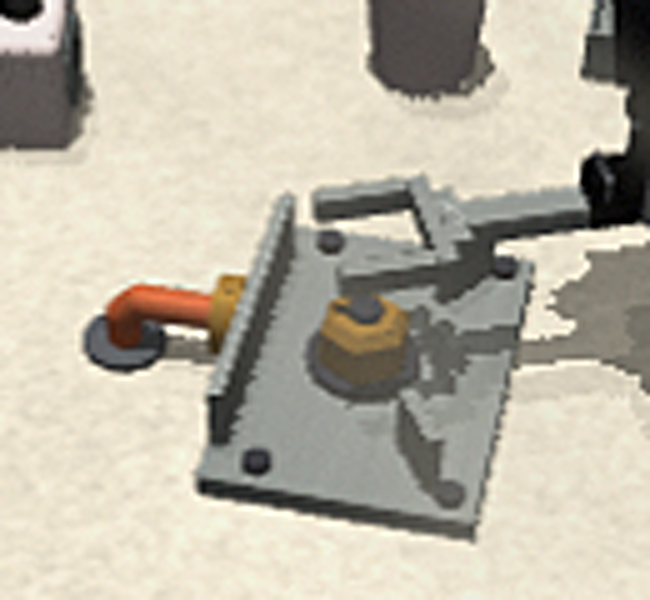

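```bash
python3 - <<'E'
from h import *
T=lambda p:(np.array(p,float)+.5)/5-.5+[300,110]
S=lambda p:(np.array(p,float)+.5)/5-.5+[195,80]
for a,b in (((281,234),(346,267)),((379,155),(320,192))): print(tri(T(a),S(b)),plane("top",T(a),.103),plane("side",S(b),.103))
print(tri(T((331,250)),S((362,306))),plane("top",T((331,250)),.051),plane("side",S((362,306)),.051))
A=plane("top",[T((281,234)),T((379,155)),T((352,340)),T((470,250))],.103)[:,:2]
print(A, np.degrees(np.arctan2(*(A[0]-A[1])[::-1]))-90)
m=(A[0]+A[1])/2;a=np.radians(37.04);u=np.array([np.cos(a),np.sin(a)]);print("jaw centre",m-.02*u,"tcp+.14u",np.array([.4831,-.1582])+.14*u)
E
```

```text
(array([ 0.59439998, -0.04185395,  0.10090206]), np.float64(0.0014081913579751752)) [[ 0.59473085 -0.04111241  0.103     ]] [[ 0.59276994 -0.03980853  0.103     ]]
(array([ 0.62491482, -0.08044299,  0.10557566]), np.float64(0.0011790698555860697)) [[ 0.62600702 -0.08104016  0.103     ]] [[ 0.62564398 -0.08351369  0.103     ]]
(array([ 0.59768949, -0.07535314,  0.04826287]), np.float64(0.002172622723820949)) [[ 0.59624203 -0.07495161  0.051     ]] [[ 0.59758094 -0.07223607  0.051     ]]
[[ 0.59473085 -0.04111241]
 [ 0.62600702 -0.08104016]
 [ 0.55284684 -0.0678689 ]
 [ 0.58808361 -0.11595642]] 38.07228257672
jaw centre [ 0.59440463 -0.07312373] tcp+.14u [ 0.59485012 -0.07386786]
```

```bash
python3 - <<'E'
from h import *
a=np.radians(37);u=np.array([np.cos(a),np.sin(a)]);g=np.array([.5967,-.0752])-.14*u;print(g)
plan([*g,.227],217,3)
E
```

```text
[ 0.48489103 -0.1594541 ]
3 x t [-0.02 -0.07  1.26] w [ 0.01 -0.    0.01]
  end err mm [-0.1 -0.1 -0. ] deg 0.02
```

carry_out([
  {"jaw": -1, "tx": -0.02, "ty": -0.07, "tz": 1.26, "wx": 0, "wy": 0, "wz": 0},
  {"jaw": -1, "tx": -0.02, "ty": -0.07, "tz": 1.26, "wx": 0, "wy": 0, "wz": 0},
  {"jaw": -1, "tx": -0.02, "ty": -0.07, "tz": 1.26, "wx": 0, "wy": 0, "wz": 0},
  {"jaw": -1, "tx": 0, "ty": 0, "tz": 0, "wx": 0, "wy": 0, "wz": 0},
  {"jaw": -1, "tx": 0, "ty": 0, "tz": 0, "wx": 0, "wy": 0, "wz": 0},
])

```text
clock: 8.22
tcp_pos: [0.4852, -0.1605, 0.2267]
orientation: [-0.0, -0.317, 0.948, 0.0]
wrist_force: [-0.3, 0.2, -4.0]
finger_gap: 0.0207
```

```bash
python3 - <<'E'
from h import *
t=eyes.read_camera("top");s=eyes.read_camera("side")
cv2.imwrite("pics/t4.png",t);cv2.imwrite("pics/s4.png",s)
f=lambda a:cv2.convertScaleAbs(cv2.resize(a,None,fx=8,fy=8,interpolation=cv2.INTER_CUBIC),alpha=1.5)
cv2.imwrite("pics/t4c.png",f(t[130:200,330:420]));cv2.imwrite("pics/s4c.png",f(s[110:180,230:320]))
status()
E
```

```text
t 8.325 p [ 0.4854 -0.1607  0.2272] phi -143.03 z [ 7.e-04 -4.e-04 -1.e+00] F [ 0.7  0.6 -3.4] gap 0.0208
```

View pics/t4c.png

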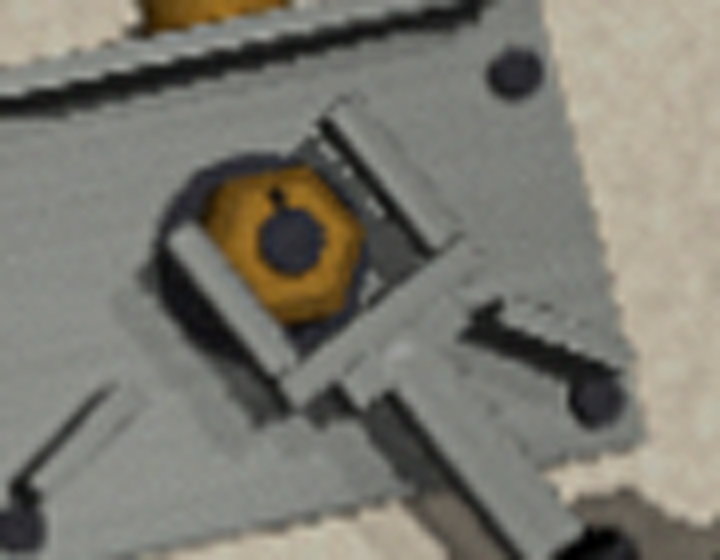

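View pics/s4c.png

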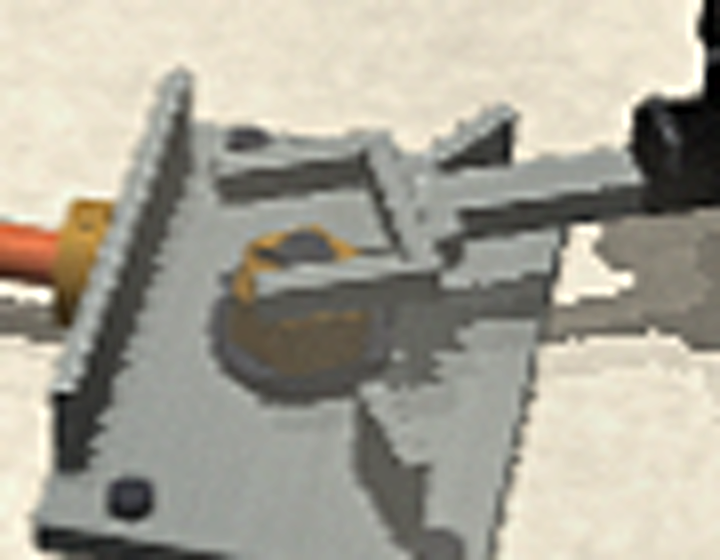

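```bash
python3 - <<'E'
from h import *
T=lambda p:(np.array(p,float)+.5)/8-.5+[330,130]
S=lambda p:(np.array(p,float)+.5)/8-.5+[230,110]
a=np.radians(36.97);u=np.array([np.cos(a),np.sin(a)]);n=np.array([-u[1],u[0]])
tcp=np.array([.4854,-.1607])
def L(p,z): q=plane("top",[T(x) for x in p],z)[:,:2]-tcp; return (np.c_[q@u,q@n]*1e3).round(1)
print("L outer",L([(170,235),(283,380)],.065),"inner",L([(195,222),(298,357)],.065))
print("R inner",L([(330,114),(440,248)],.065),"outer",L([(350,97),(464,235)],.065))
print("stud",L([(292,241)],.051), tri(T((292,241)),S((303,245))))
# nut face hex corners taper top(45)
print("hex",L([(205,205),(240,172),(318,163),(363,238),(345,310),(285,322)],.041))
q=plane("side",[S((303,245))],.051)[:,:2]-tcp;print(q@u,q@n)
q=plane("side",[S((215,175)),S((375,140)),S((255,290)),S((440,265))],.065)[:,:2]-tcp;print(q@u,q@n)
E
```

```text
L outer [[160.7  30.1]
 [113.6  30.3]] inner [[159.4  22.9]
 [115.8  23.5]]
R inner [[160.1 -22.9]
 [115.4 -23.8]] outer [[160.4 -29.9]
 [114.3 -30.9]]
stud [[139.6   1.5]] (array([ 0.59689085, -0.07535332,  0.05059002]), np.float64(0.0016332424235267437))
hex [[160.9  10.9]
 [162.1  -2.1]
 [151.3 -20.4]
 [128.3 -17.3]
 [116.2  -1.3]
 [123.4  13.5]]
[0.14128554] [0.00129079]
[0.16407917 0.11263523 0.1634649  0.10776351] [-0.01984479 -0.02558036  0.03243809  0.03321054]
```

carry_out([
  {"jaw": -1, "tx": 0, "ty": 0.14, "tz": 0, "wx": 0, "wy": 0, "wz": 0},
  {"jaw": -1, "tx": 0, "ty": 0, "tz": 0, "wx": 0, "wy": 0, "wz": 0},
  {"jaw": -1, "tx": 0, "ty": 0, "tz": 0.4, "wx": 0, "wy": 0, "wz": 0},
  {"jaw": -1, "tx": 0, "ty": 0, "tz": 0.4, "wx": 0, "wy": 0, "wz": 0},
  {"jaw": -1, "tx": 0, "ty": 0, "tz": 0.4, "wx": 0, "wy": 0, "wz": 0},
  {"jaw": -1, "tx": 0, "ty": 0, "tz": 0.4, "wx": 0, "wy": 0, "wz": 0},
  {"jaw": -1, "tx": 0, "ty": 0, "tz": 0.2, "wx": 0, "wy": 0, "wz": 0},
  {"jaw": -1, "tx": 0, "ty": 0, "tz": 0, "wx": 0, "wy": 0, "wz": 0},
])

```text
clock: 9.32
tcp_pos: [0.4842, -0.1593, 0.2087]
orientation: [-0.0, -0.317, 0.948, 0.0]
wrist_force: [-0.2, -0.1, -3.2]
finger_gap: 0.021
```

```bash
python3 - <<'E'
from h import *
status()
s=get_state();print(s["ft_torque"])
E
```

```text
t 9.325 p [ 0.4842 -0.1593  0.2087] phi -143.03 z [-4.e-04  1.e-04 -1.e+00] F [-0.2 -0.1 -3.2] gap 0.021
[-0.0256109   0.03305619  0.00877444]
```

carry_out([
  {"jaw": -1, "tx": 0, "ty": 0, "tz": 0.3, "wx": 0, "wy": 0, "wz": 0},
  {"jaw": -1, "tx": 0, "ty": 0, "tz": 0.4, "wx": 0, "wy": 0, "wz": 0},
  {"jaw": -1, "tx": 0, "ty": 0, "tz": 0.35, "wx": 0, "wy": 0, "wz": 0},
  {"jaw": -1, "tx": 0, "ty": 0, "tz": 0, "wx": 0, "wy": 0, "wz": 0},
  {"jaw": -1, "tx": 0, "ty": 0, "tz": 0, "wx": 0, "wy": 0, "wz": 0},
])

```text
clock: 9.95
tcp_pos: [0.4843, -0.1594, 0.1984]
orientation: [-0.0, -0.317, 0.948, -0.0]
wrist_force: [-0.7, -0.2, -4.0]
finger_gap: 0.0204
```

```bash
python3 - <<'E'
from h import *
t=eyes.read_camera("top")
f=lambda a:cv2.convertScaleAbs(cv2.resize(a,None,fx=8,fy=8,interpolation=cv2.INTER_CUBIC),alpha=1.5)
cv2.imwrite("pics/t5c.png",f(t[130:200,330:420]))
status()
s=get_state();print(s["ft_torque"])
N=np.array([.5967,-.0752]);
def tgt(b,z): a=np.radians(b);return [*(N-.14*np.array([np.cos(a),np.sin(a)])),z]
_,p,_=cur()
for b in (27,17,7,-3,-13,-23,-31): print(b,tgt(b,.198))
plan(tgt(-31,p[2]),149,17)
E
```

```text
t 10.0 p [ 0.4844 -0.1594  0.1985] phi -143.02 z [ 2.e-04 -1.e-04 -1.e+00] F [-0.2 -0.1 -3.8] gap 0.0211
[-0.01155474  0.05174877  0.01034196]
27 [np.float64(0.4719590866136285), np.float64(-0.13875866996353656), 0.198]
17 [np.float64(0.462817334165175), np.float64(-0.11613203866118316), 0.198]
7 [np.float64(0.4577435387702149), np.float64(-0.09226170807672066), 0.198]
-3 [np.float64(0.45689186513435964), np.float64(-0.06787296612598787), 0.198]
-13 [np.float64(0.46028819093006706), np.float64(-0.0437068523918589), 0.198]
-23 [np.float64(0.4678293205166584), np.float64(-0.02049764201150167), 0.198]
-31 [np.float64(0.4766965779017043), np.float64(-0.003094669512592421), 0.198]
17 x t [-0.04  0.98 -0.  ] w [-0.  0.  4.]
  end err mm [ 0.5  0.7 -0. ] deg 0.03
```

View pics/t5c.png

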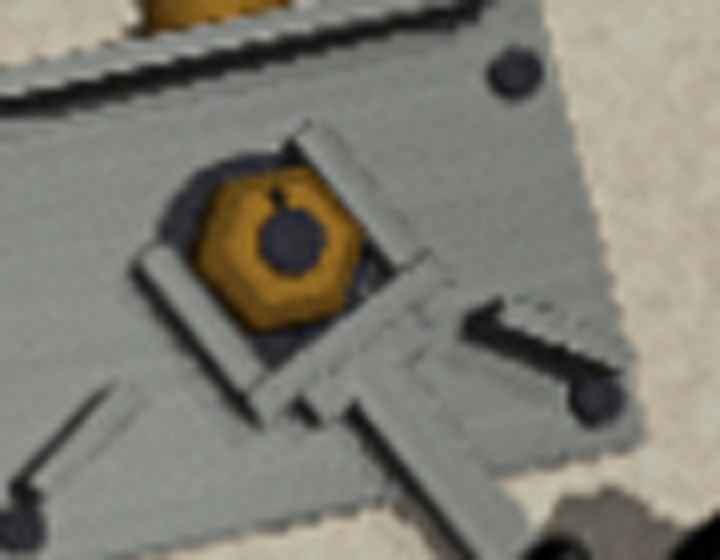

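The jaw straddles the nut: the prongs are at about (205,325) and (360,195) in the crop, with the nut between them. I'll pull now.

carry_out([
  {"jaw": -1, "tx": -0.04, "ty": 0.98, "tz": 0, "wx": 0, "wy": 0, "wz": 4},
  {"jaw": -1, "tx": -0.04, "ty": 0.98, "tz": 0, "wx": 0, "wy": 0, "wz": 4},
  {"jaw": -1, "tx": -0.04, "ty": 0.98, "tz": 0, "wx": 0, "wy": 0, "wz": 4},
  {"jaw": -1, "tx": -0.04, "ty": 0.98, "tz": 0, "wx": 0, "wy": 0, "wz": 4},
  {"jaw": -1, "tx": -0.04, "ty": 0.98, "tz": 0, "wx": 0, "wy": 0, "wz": 4},
  {"jaw": -1, "tx": -0.04, "ty": 0.98, "tz": 0, "wx": 0, "wy": 0, "wz": 4},
  {"jaw": -1, "tx": -0.04, "ty": 0.98, "tz": 0, "wx": 0, "wy": 0, "wz": 4},
  {"jaw": -1, "tx": -0.04, "ty": 0.98, "tz": 0, "wx": 0, "wy": 0, "wz": 4},
  {"jaw": -1, "tx": 0, "ty": 0, "tz": 0, "wx": 0, "wy": 0, "wz": 0},
])

```text
clock: 11.12
tcp_pos: [0.4574, -0.0871, 0.1988]
orientation: [0.001, -0.044, 0.999, -0.001]
wrist_force: [0.9, -3.3, -5.6]
finger_gap: 0.0207
```

```bash
python3 - <<'E'
from h import *
t=eyes.read_camera("top")
f=lambda a:cv2.convertScaleAbs(cv2.resize(a,None,fx=8,fy=8,interpolation=cv2.INTER_CUBIC),alpha=1.5)
cv2.imwrite("pics/t6c.png",f(t[130:200,330:420]))
status()
s=get_state();print(s["ft_torque"])
N=np.array([.5967,-.0752]);
def tgt(b,z): a=np.radians(b);return [*(N-.14*np.array([np.cos(a),np.sin(a)])),z]
plan(tgt(-31,.1985),149,9)
E
```

```text
t 11.175 p [ 0.4574 -0.0873  0.1988] phi -174.97 z [ 0.0011 -0.0015 -1.    ] F [ 0.2 -2.9 -3.6] gap 0.0206
[-0.49304976 -0.04689501 -0.34459581]
9 x t [-0.03  0.97  0.  ] w [-0.01  0.01  4.  ]
  end err mm [-0.3 -0.4  0.2] deg 0.04
```

View pics/t6c.png

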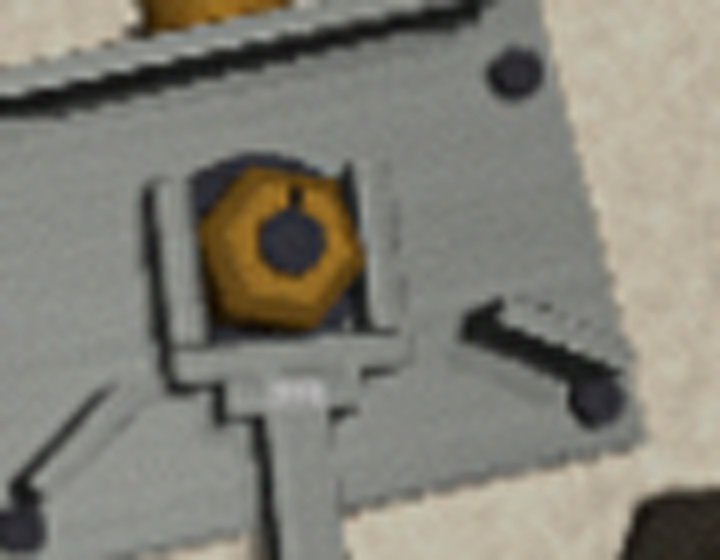

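The mark on the nut has moved from (276,192) to (295,195), so the nut is turning. I'll go on.

carry_out([
  {"jaw": -1, "tx": -0.03, "ty": 0.97, "tz": 0, "wx": 0, "wy": 0, "wz": 4},
  {"jaw": -1, "tx": -0.03, "ty": 0.97, "tz": 0, "wx": 0, "wy": 0, "wz": 4},
  {"jaw": -1, "tx": -0.03, "ty": 0.97, "tz": 0, "wx": 0, "wy": 0, "wz": 4},
  {"jaw": -1, "tx": -0.03, "ty": 0.97, "tz": 0, "wx": 0, "wy": 0, "wz": 4},
  {"jaw": -1, "tx": -0.03, "ty": 0.97, "tz": 0, "wx": 0, "wy": 0, "wz": 4},
  {"jaw": -1, "tx": -0.03, "ty": 0.97, "tz": 0, "wx": 0, "wy": 0, "wz": 4},
  {"jaw": -1, "tx": -0.03, "ty": 0.97, "tz": 0, "wx": 0, "wy": 0, "wz": 4},
  {"jaw": -1, "tx": -0.03, "ty": 0.97, "tz": 0, "wx": 0, "wy": 0, "wz": 4},
  {"jaw": -1, "tx": -0.03, "ty": 0.97, "tz": 0, "wx": 0, "wy": 0, "wz": 4},
  {"jaw": -1, "tx": 0, "ty": 0, "tz": 0, "wx": 0, "wy": 0, "wz": 0},
])

```text
clock: 12.42
tcp_pos: [0.4769, -0.0036, 0.1986]
orientation: [0.001, 0.267, 0.964, -0.001]
wrist_force: [2.6, -4.1, -5.1]
finger_gap: 0.0207
```

```bash
python3 - <<'E'
from h import *
t=eyes.read_camera("top")
f=lambda a:cv2.convertScaleAbs(cv2.resize(a,None,fx=8,fy=8,interpolation=cv2.INTER_CUBIC),alpha=1.5)
cv2.imwrite("pics/t7c.png",f(t[130:200,330:420]))
status()
s=get_state();print(s["ft_torque"])
E
```

```text
t 12.475 p [ 0.4768 -0.0038  0.1986] phi 149.08 z [ 0.0017 -0.0016 -1.    ] F [ 2.9 -4.  -4.3] gap 0.0205
[-0.77220227 -0.41936985 -0.230126  ]
```

View pics/t7c.png

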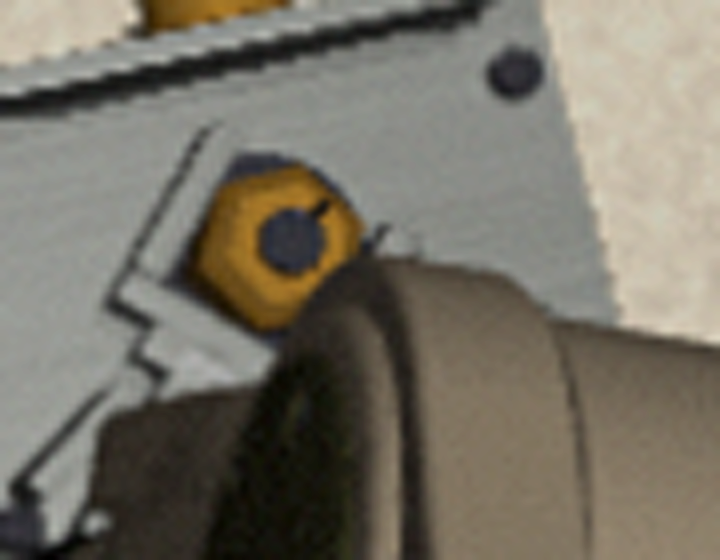

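```bash
cat >> h.py <<'E'
Nn=np.array([.5965,-.0752])
def tgt(b,z): a=np.radians(b);return [*(Nn-.14*np.array([np.cos(a),np.sin(a)])),z]
E
python3 - <<'E'
from h import *
plan(tgt(-22,.1985),158,3)
plan(tgt(39,.2405),219,10,start=(tgt(-22,.2405),158))
E
```

```text
3 x t [ 0.   -0.72  0.01] w [-0.01  0.04 -2.97]
  end err mm [ 0.  -0.1 -0.1] deg 0.02
10 x t [-0.08 -1.49  0.  ] w [ 0.   0.  -6.1]
  end err mm [ 0.1 -0.2  0. ] deg 0.0
```

carry_out([
  {"jaw": -1, "tx": 0, "ty": -0.72, "tz": 0, "wx": 0, "wy": 0, "wz": -3},
  {"jaw": -1, "tx": 0, "ty": -0.72, "tz": 0, "wx": 0, "wy": 0, "wz": -3},
  {"jaw": -1, "tx": 0, "ty": -0.72, "tz": 0, "wx": 0, "wy": 0, "wz": -3},
  {"jaw": -1, "tx": 0, "ty": 0, "tz": 0, "wx": 0, "wy": 0, "wz": 0},
  {"jaw": -1, "tx": 0, "ty": 0, "tz": -0.8, "wx": 0, "wy": 0, "wz": 0},
  {"jaw": -1, "tx": 0, "ty": 0, "tz": -1.0, "wx": 0, "wy": 0, "wz": 0},
  {"jaw": -1, "tx": 0, "ty": 0, "tz": -1.2, "wx": 0, "wy": 0, "wz": 0},
  {"jaw": -1, "tx": 0, "ty": 0, "tz": -1.2, "wx": 0, "wy": 0, "wz": 0},
  {"jaw": -1, "tx": 0, "ty": 0, "tz": 0, "wx": 0, "wy": 0, "wz": 0},
  {"jaw": -1, "tx": 0, "ty": 0, "tz": 0, "wx": 0, "wy": 0, "wz": 0},
])

```text
clock: 13.72
tcp_pos: [0.4658, -0.0221, 0.2404]
orientation: [0.0, 0.191, 0.982, -0.0]
wrist_force: [0.6, -1.1, -3.1]
finger_gap: 0.0207
```

```bash
python3 - <<'E'
from h import *
status()
plan(tgt(39,.2405),219,10)
E
```

```text
t 13.725 p [ 0.4658 -0.0221  0.2404] phi 157.98 z [ 1.e-04 -1.e-04 -1.e+00] F [ 0.6 -1.1 -3.1] gap 0.0207
10 x t [-0.09 -1.5  -0.  ] w [-0.   0.  -6.1]
  end err mm [ 0.2 -0.4 -0.1] deg 0.02
```

carry_out([
  {"jaw": -1, "tx": -0.09, "ty": -1.5, "tz": 0, "wx": 0, "wy": 0, "wz": -6.1},
  {"jaw": -1, "tx": -0.09, "ty": -1.5, "tz": 0, "wx": 0, "wy": 0, "wz": -6.1},
  {"jaw": -1, "tx": -0.09, "ty": -1.5, "tz": 0, "wx": 0, "wy": 0, "wz": -6.1},
  {"jaw": -1, "tx": -0.09, "ty": -1.5, "tz": 0, "wx": 0, "wy": 0, "wz": -6.1},
  {"jaw": -1, "tx": -0.09, "ty": -1.5, "tz": 0, "wx": 0, "wy": 0, "wz": -6.1},
  {"jaw": -1, "tx": -0.09, "ty": -1.5, "tz": 0, "wx": 0, "wy": 0, "wz": -6.1},
  {"jaw": -1, "tx": -0.09, "ty": -1.5, "tz": 0, "wx": 0, "wy": 0, "wz": -6.1},
  {"jaw": -1, "tx": -0.09, "ty": -1.5, "tz": 0, "wx": 0, "wy": 0, "wz": -6.1},
  {"jaw": -1, "tx": -0.09, "ty": -1.5, "tz": 0, "wx": 0, "wy": 0, "wz": -6.1},
  {"jaw": -1, "tx": -0.09, "ty": -1.5, "tz": 0, "wx": 0, "wy": 0, "wz": -6.1},
  {"jaw": -1, "tx": 0, "ty": 0, "tz": 0, "wx": 0, "wy": 0, "wz": 0},
  {"jaw": -1, "tx": 0, "ty": 0, "tz": 0, "wx": 0, "wy": 0, "wz": 0},
  {"jaw": -1, "tx": 0, "ty": 0, "tz": 0, "wx": 0, "wy": 0, "wz": 0},
])

```text
clock: 15.35
tcp_pos: [0.4874, -0.1632, 0.2401]
orientation: [-0.0, -0.333, 0.943, 0.0]
wrist_force: [-0.3, 1.0, -3.3]
finger_gap: 0.0205
```

```bash
python3 - <<'E'
from h import *
t=eyes.read_camera("top")
f=lambda a:cv2.convertScaleAbs(cv2.resize(a,None,fx=8,fy=8,interpolation=cv2.INTER_CUBIC),alpha=1.5)
cv2.imwrite("pics/t8c.png",f(t[130:200,330:420]))
status()
plan(tgt(39,.215),219,4)
E
```

```text
t 15.4 p [ 0.4876 -0.1632  0.2402] phi -141.04 z [-6.e-04  3.e-04 -1.e+00] F [ 0.1  1.2 -3.4] gap 0.0205
4 x t [-0.   -0.    0.63] w [ 0.01 -0.   -0.01]
  end err mm [-0.2  0.1  0. ] deg 0.02
```

View pics/t8c.png

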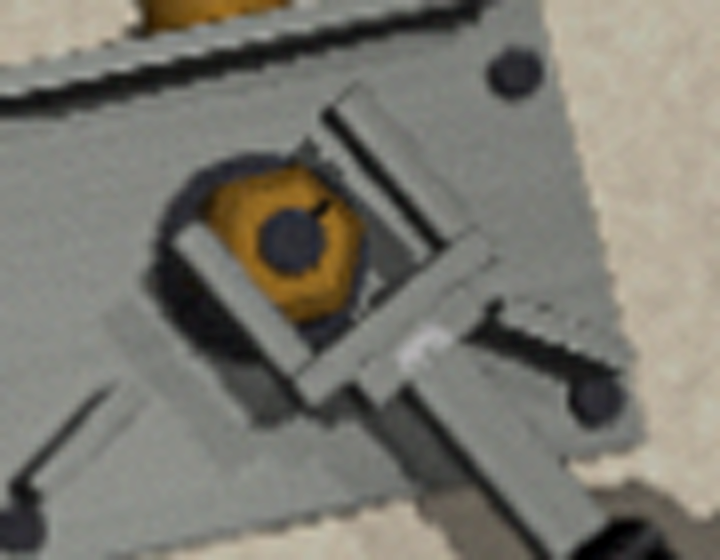

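The nut's mark stays at (322,210), so it kept its angle. The jaw is lined up over the flats, so I'll lower it.

carry_out([
  {"jaw": -1, "tx": 0, "ty": 0, "tz": 0.8, "wx": 0, "wy": 0, "wz": 0},
  {"jaw": -1, "tx": 0, "ty": 0, "tz": 0.8, "wx": 0, "wy": 0, "wz": 0},
  {"jaw": -1, "tx": 0, "ty": 0, "tz": 0.5, "wx": 0, "wy": 0, "wz": 0},
  {"jaw": -1, "tx": 0, "ty": 0, "tz": 0.4, "wx": 0, "wy": 0, "wz": 0},
  {"jaw": -1, "tx": 0, "ty": 0, "tz": 0.4, "wx": 0, "wy": 0, "wz": 0},
  {"jaw": -1, "tx": 0, "ty": 0, "tz": 0.2, "wx": 0, "wy": 0, "wz": 0},
  {"jaw": -1, "tx": 0, "ty": 0, "tz": 0, "wx": 0, "wy": 0, "wz": 0},
])

```text
clock: 16.27
tcp_pos: [0.4879, -0.1638, 0.2093]
orientation: [-0.0, -0.334, 0.943, 0.0]
wrist_force: [-0.6, 0.2, -3.8]
finger_gap: 0.0209
```

```bash
python3 - <<'E'
from h import *
status();print(get_state()["ft_torque"])
E
```

```text
t 16.275 p [ 0.4879 -0.1638  0.2093] phi -141.03 z [-2.e-04  0.e+00 -1.e+00] F [-0.6  0.2 -3.8] gap 0.0209
[-0.03975713  0.05211737  0.02101155]
```

No contact force. I'll go down fully and pull the second stroke to −29°.

carry_out([
  {"jaw": -1, "tx": 0, "ty": 0, "tz": 0.4, "wx": 0, "wy": 0, "wz": 0},
  {"jaw": -1, "tx": 0, "ty": 0, "tz": 0.4, "wx": 0, "wy": 0, "wz": 0},
  {"jaw": -1, "tx": 0, "ty": 0, "tz": 0.3, "wx": 0, "wy": 0, "wz": 0},
  {"jaw": -1, "tx": 0, "ty": 0, "tz": 0, "wx": 0, "wy": 0, "wz": 0},
  {"jaw": -1, "tx": 0, "ty": 0, "tz": 0, "wx": 0, "wy": 0, "wz": 0},
])

```text
clock: 16.9
tcp_pos: [0.488, -0.1638, 0.1984]
orientation: [-0.0, -0.334, 0.943, -0.0]
wrist_force: [0.7, -1.2, -3.8]
finger_gap: 0.0209
```

```bash
python3 - <<'E'
from h import *
status();print(get_state()["ft_torque"])
plan(tgt(-29,.1985),151,17)
E
```

```text
t 16.9 p [ 0.488  -0.1638  0.1984] phi -141.02 z [ 0.e+00 -1.e-04 -1.e+00] F [ 0.7 -1.2 -3.8] gap 0.0209
[-0.06236201 -0.04331109  0.00318557]
17 x t [-0.03  0.98 -0.  ] w [-0.  0.  4.]
  end err mm [-0.4 -0.  -0.1] deg 0.03
```

carry_out([
  {"jaw": -1, "tx": -0.03, "ty": 0.98, "tz": 0, "wx": 0, "wy": 0, "wz": 4},
  {"jaw": -1, "tx": -0.03, "ty": 0.98, "tz": 0, "wx": 0, "wy": 0, "wz": 4},
  {"jaw": -1, "tx": -0.03, "ty": 0.98, "tz": 0, "wx": 0, "wy": 0, "wz": 4},
  {"jaw": -1, "tx": -0.03, "ty": 0.98, "tz": 0, "wx": 0, "wy": 0, "wz": 4},
  {"jaw": -1, "tx": -0.03, "ty": 0.98, "tz": 0, "wx": 0, "wy": 0, "wz": 4},
  {"jaw": -1, "tx": -0.03, "ty": 0.98, "tz": 0, "wx": 0, "wy": 0, "wz": 4},
  {"jaw": -1, "tx": -0.03, "ty": 0.98, "tz": 0, "wx": 0, "wy": 0, "wz": 4},
  {"jaw": -1, "tx": -0.03, "ty": 0.98, "tz": 0, "wx": 0, "wy": 0, "wz": 4},
  {"jaw": -1, "tx": -0.03, "ty": 0.98, "tz": 0, "wx": 0, "wy": 0, "wz": 4},
  {"jaw": -1, "tx": -0.03, "ty": 0.98, "tz": 0, "wx": 0, "wy": 0, "wz": 4},
  {"jaw": -1, "tx": -0.03, "ty": 0.98, "tz": 0, "wx": 0, "wy": 0, "wz": 4},
  {"jaw": -1, "tx": -0.03, "ty": 0.98, "tz": 0, "wx": 0, "wy": 0, "wz": 4},
  {"jaw": -1, "tx": -0.03, "ty": 0.98, "tz": 0, "wx": 0, "wy": 0, "wz": 4},
  {"jaw": -1, "tx": -0.03, "ty": 0.98, "tz": 0, "wx": 0, "wy": 0, "wz": 4},
  {"jaw": -1, "tx": -0.03, "ty": 0.98, "tz": 0, "wx": 0, "wy": 0, "wz": 4},
  {"jaw": -1, "tx": -0.03, "ty": 0.98, "tz": 0, "wx": 0, "wy": 0, "wz": 4},
  {"jaw": -1, "tx": -0.03, "ty": 0.98, "tz": 0, "wx": 0, "wy": 0, "wz": 4},
  {"jaw": -1, "tx": 0, "ty": 0, "tz": 0, "wx": 0, "wy": 0, "wz": 0},
])

```text
clock: 19.15
tcp_pos: [0.4742, -0.0075, 0.1986]
orientation: [0.001, 0.25, 0.968, -0.001]
wrist_force: [1.1, -4.4, -5.6]
finger_gap: 0.0206
```

```bash
python3 - <<'E'
from h import *
t=eyes.read_camera("top")
f=lambda a:cv2.convertScaleAbs(cv2.resize(a,None,fx=8,fy=8,interpolation=cv2.INTER_CUBIC),alpha=1.5)
cv2.imwrite("pics/t9c.png",f(t[130:200,330:420]))
status()
plan(tgt(-21,.1985),159,2)
E
```

```text
t 19.2 p [ 0.4741 -0.0077  0.1986] phi 151.03 z [ 0.0011 -0.0014 -1.    ] F [ 2.  -3.8 -5.4] gap 0.0208
2 x t [-0.02 -0.96  0.  ] w [-0.02  0.04 -3.98]
  end err mm [-0.   0.1  0.1] deg 0.01
```

View pics/t9c.png

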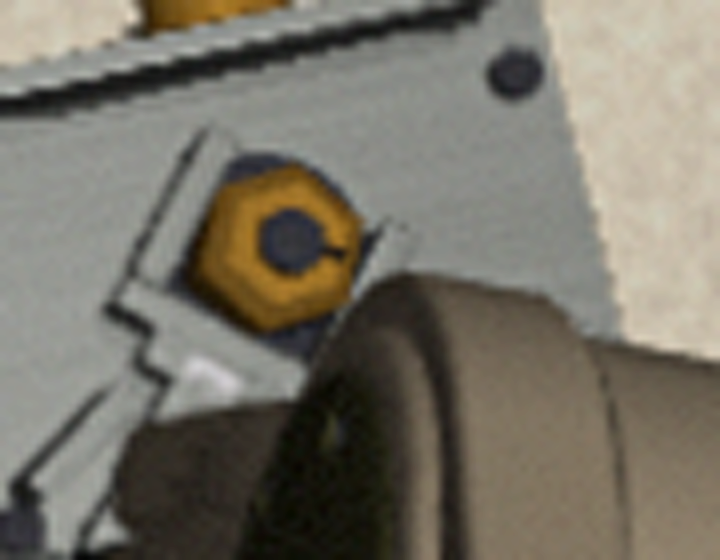

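The mark is now at (338,253), so the nut has turned about 115° in all. I'll back off, lift the spanner and take it back.

carry_out([
  {"jaw": -1, "tx": -0.02, "ty": -0.96, "tz": 0, "wx": 0, "wy": 0, "wz": -4},
  {"jaw": -1, "tx": -0.02, "ty": -0.96, "tz": 0, "wx": 0, "wy": 0, "wz": -4},
  {"jaw": -1, "tx": 0, "ty": 0, "tz": 0, "wx": 0, "wy": 0, "wz": 0},
  {"jaw": -1, "tx": 0, "ty": 0, "tz": -0.8, "wx": 0, "wy": 0, "wz": 0},
  {"jaw": -1, "tx": 0, "ty": 0, "tz": -1.0, "wx": 0, "wy": 0, "wz": 0},
  {"jaw": -1, "tx": 0, "ty": 0, "tz": -1.6, "wx": 0, "wy": 0, "wz": 0},
  {"jaw": -1, "tx": 0, "ty": 0, "tz": -1.6, "wx": 0, "wy": 0, "wz": 0},
  {"jaw": -1, "tx": 0, "ty": 0, "tz": -1.6, "wx": 0, "wy": 0, "wz": 0},
  {"jaw": -1, "tx": 0, "ty": 0, "tz": 0, "wx": 0, "wy": 0, "wz": 0},
])

```text
clock: 20.32
tcp_pos: [0.4662, -0.0245, 0.2662]
orientation: [0.002, 0.182, 0.983, 0.0]
wrist_force: [0.4, 1.2, -4.1]
finger_gap: 0.0203
```

```bash
python3 - <<'E'
from h import *
status()
plan([.467,.2534,.25],178.5,9)
E
```

```text
t 20.325 p [ 0.4662 -0.0245  0.2662] phi 159.0 z [ 4.e-03 -7.e-04 -1.e+00] F [ 0.4  1.2 -4.1] gap 0.0203
9 x t [0.65 3.03 0.18] w [ 0.    0.03 -2.17]
  end err mm [ 0.3 -0.3  0. ] deg 0.05
```

carry_out([
  {"jaw": -1, "tx": 0.65, "ty": 3.03, "tz": 0.1, "wx": 0, "wy": 0, "wz": -2.17},
  {"jaw": -1, "tx": 0.65, "ty": 3.03, "tz": 0.1, "wx": 0, "wy": 0, "wz": -2.17},
  {"jaw": -1, "tx": 0.65, "ty": 3.03, "tz": 0.1, "wx": 0, "wy": 0, "wz": -2.17},
  {"jaw": -1, "tx": 0.65, "ty": 3.03, "tz": 0.1, "wx": 0, "wy": 0, "wz": -2.17},
  {"jaw": -1, "tx": 0.65, "ty": 3.03, "tz": 0.1, "wx": 0, "wy": 0, "wz": -2.17},
  {"jaw": -1, "tx": 0.65, "ty": 3.03, "tz": 0.1, "wx": 0, "wy": 0, "wz": -2.17},
  {"jaw": -1, "tx": 0.65, "ty": 3.03, "tz": 0.1, "wx": 0, "wy": 0, "wz": -2.17},
  {"jaw": -1, "tx": 0.65, "ty": 3.03, "tz": 0.1, "wx": 0, "wy": 0, "wz": -2.17},
  {"jaw": -1, "tx": 0.65, "ty": 3.03, "tz": 0.1, "wx": 0, "wy": 0, "wz": -2.17},
  {"jaw": -1, "tx": 0, "ty": 0, "tz": 0, "wx": 0, "wy": 0, "wz": 0},
  {"jaw": -1, "tx": 0, "ty": 0, "tz": 0, "wx": 0, "wy": 0, "wz": 0},
  {"jaw": -1, "tx": 0, "ty": 0, "tz": 0, "wx": 0, "wy": 0, "wz": 0},
])

```text
clock: 21.82
tcp_pos: [0.4665, 0.2523, 0.2552]
orientation: [-0.0, 0.014, 1.0, -0.0]
wrist_force: [-0.1, 0.0, -2.8]
finger_gap: 0.0204
```

```bash
python3 - <<'E'
from h import *
status()
cv2.imwrite("pics/s10.png",eyes.read_camera("side"))
plan([.467,.2534,.189],178.5,5)
E
```

```text
t 21.825 p [0.4665 0.2523 0.2552] phi 178.44 z [-4.e-04 -4.e-04 -1.e+00] F [-0.1  0.  -2.8] gap 0.0204
5 x t [-0.01  0.02  1.33] w [-0.   -0.   -0.01]
  end err mm [ 0.1 -0.2 -0.3] deg 0.03
```

View pics/s10.png

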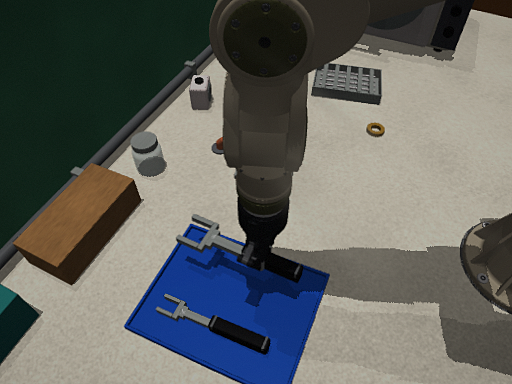

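The spanner hangs level over its place, with the jaw near (200,232) and the butt near (298,270). I'll lower it the same distance and release.

carry_out([
  {"jaw": -1, "tx": -0.01, "ty": 0.02, "tz": 1.4, "wx": 0, "wy": 0, "wz": 0},
  {"jaw": -1, "tx": -0.01, "ty": 0.02, "tz": 1.4, "wx": 0, "wy": 0, "wz": 0},
  {"jaw": -1, "tx": -0.01, "ty": 0.02, "tz": 1.4, "wx": 0, "wy": 0, "wz": 0},
  {"jaw": -1, "tx": -0.01, "ty": 0.02, "tz": 1.4, "wx": 0, "wy": 0, "wz": 0},
  {"jaw": -1, "tx": -0.01, "ty": 0.02, "tz": 1.0, "wx": 0, "wy": 0, "wz": 0},
  {"jaw": -1, "tx": 0, "ty": 0, "tz": 0.3, "wx": 0, "wy": 0, "wz": 0},
  {"jaw": -1, "tx": 0, "ty": 0, "tz": 0.3, "wx": 0, "wy": 0, "wz": 0},
  {"jaw": -1, "tx": 0, "ty": 0, "tz": 0.15, "wx": 0, "wy": 0, "wz": 0},
  {"jaw": -1, "tx": 0, "ty": 0, "tz": 0, "wx": 0, "wy": 0, "wz": 0},
])

```text
clock: 23.0
tcp_pos: [0.4671, 0.254, 0.1821]
orientation: [0.0, 0.013, 1.0, 0.0]
wrist_force: [0.1, -0.4, -3.4]
finger_gap: 0.0208
```

```bash
python3 - <<'E'
from h import *
status()
E
```

```text
t 23.0 p [0.4671 0.254  0.1821] phi 178.51 z [ 5.e-04  1.e-04 -1.e+00] F [ 0.1 -0.4 -3.4] gap 0.0208
```

carry_out([
  {"jaw": -1, "tx": 0, "ty": 0, "tz": 0.1, "wx": 0, "wy": 0, "wz": 0},
  {"jaw": -1, "tx": 0, "ty": 0, "tz": 0, "wx": 0, "wy": 0, "wz": 0},
  {"jaw": 0.2, "tx": 0, "ty": 0, "tz": 0, "wx": 0, "wy": 0, "wz": 0},
  {"jaw": 0.5, "tx": 0, "ty": 0, "tz": 0, "wx": 0, "wy": 0, "wz": 0},
  {"jaw": 1, "tx": 0, "ty": 0, "tz": 0, "wx": 0, "wy": 0, "wz": 0},
  {"jaw": 1, "tx": 0, "ty": 0, "tz": 0, "wx": 0, "wy": 0, "wz": 0},
  {"jaw": 1, "tx": 0, "ty": 0, "tz": 0, "wx": 0, "wy": 0, "wz": 0},
  {"jaw": 1, "tx": 0, "ty": 0, "tz": 0, "wx": 0, "wy": 0, "wz": 0},
  {"jaw": 1, "tx": 0, "ty": 0, "tz": -1, "wx": 0, "wy": 0, "wz": 0},
  {"jaw": 1, "tx": 0, "ty": 0, "tz": -2, "wx": 0, "wy": 0, "wz": 0},
  {"jaw": 1, "tx": 0, "ty": 0, "tz": -3, "wx": 0, "wy": 0, "wz": 0},
  {"jaw": 1, "tx": 0, "ty": 0, "tz": -4, "wx": 0, "wy": 0, "wz": 0},
  {"jaw": 1, "tx": 0, "ty": -4, "tz": -4, "wx": 0, "wy": 0, "wz": 0},
  {"jaw": 1, "tx": 0, "ty": -5, "tz": -2, "wx": 0, "wy": 0, "wz": 0},
  {"jaw": 1, "tx": 0, "ty": -5, "tz": 0, "wx": 0, "wy": 0, "wz": 0},
  {"jaw": 1, "tx": 0, "ty": -5, "tz": 0, "wx": 0, "wy": 0, "wz": 0},
  {"jaw": 1, "tx": 0, "ty": -5, "tz": 0, "wx": 0, "wy": 0, "wz": 0},
])

```text
clock: 25.12
tcp_pos: [0.4604, 0.0126, 0.3419]
orientation: [0.001, 0.013, 1.0, -0.0]
wrist_force: [0.8, 0.9, -0.7]
finger_gap: 0.0855
```

```bash
python3 - <<'E'
from h import *
status()
t=eyes.read_camera("top");cv2.imwrite("pics/t11.png",t);cv2.imwrite("pics/s11.png",eyes.read_camera("side"))
E
```

```text
t 25.125 p [0.4604 0.0126 0.3419] phi 178.52 z [ 1.6e-03 -3.0e-04 -1.0e+00] F [ 0.8  0.9 -0.7] gap 0.0855
```

View pics/t11.png

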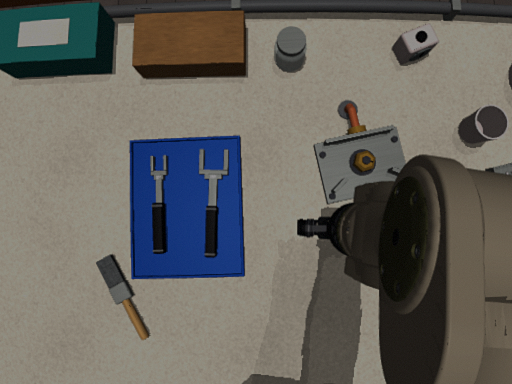

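View pics/s11.png

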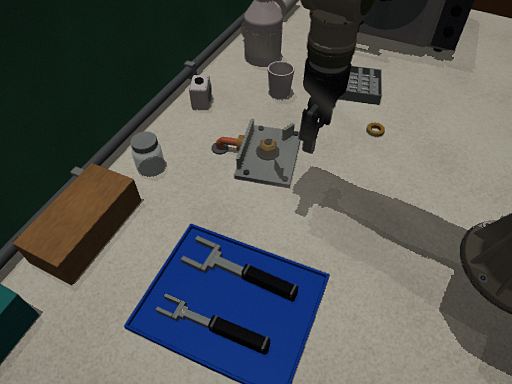

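Both pictures show the larger spanner flat in the tray at its first pixels: tips about (200–228,150) and butt about (210,255) in the top view. Before handing in, I'll compare these numerically with the first picture.

```bash
python3 - <<'E'
from h import *
a=cv2.imread("pics/top0.png");b=cv2.imread("pics/t11.png")
for im in(a,b):
    h=cv2.cvtColor(im[140:270,190:235],cv2.COLOR_BGR2HSV);m=(h[...,1]<110).astype(np.uint8);M=cv2.moments(m,True)
    print("spanner centroid",M["m10"]/M["m00"]+190,M["m01"]/M["m00"]+140,"ang",np.degrees(.5*np.arctan2(2*M["mu11"],M["mu20"]-M["mu02"])))
cr=b[145:178,345:385];cv2.imwrite("pics/n11.png",cv2.convertScaleAbs(cv2.resize(cr,None,fx=12,fy=12,interpolation=cv2.INTER_CUBIC),alpha=1.5))
# mark direction about the stud, crops of 8x (origin 330,130), nut top plane
P=plane("top",[np.array(p)/8+[330,130] for p in((292,241),(276,192),(338,253))],.045)[:,:2]
g=[np.degrees(np.arctan2(*(q-P[0])[::-1])) for q in P[1:]];print("mark turn cw deg",g[0]-g[1])
print(env.hand_in())
E
```

```text
spanner centroid 211.85008665511265 198.6568457538995 ang -87.53324029816817
spanner centroid 211.9582971329279 198.7897480451781 ang -87.65377801916264
mark turn cw deg 121.3465776301177
the job is handed in; nothing more can be done
None
```

I tightened the nut clockwise by about 115–120° with the larger spanner, in two strokes, and laid the spanner back in the tray where it lay. I handed in at about 25 s, well under the 67 s limit. The job reports no verdict.

- **Nut turn:** the mark on the nut moved 121° by my measurement in the top view. The stroke geometry, with the jaw's play taken off, gives about 115°. The two figures differ by a few degrees, but both are well past the 90° asked for.
- **Between strokes:** I lifted the spanner off the nut, swung it back and set it on again. The nut's mark did not move while I did this.
- **Spanner in the tray:** it lies flat with the jaw to +x. In the top view its centroid is 0.2 pixel from where it started and its angle is within 0.15°.
- **Forces and end state:** the wrist force readings between moves stayed under about 8 N. The gripper is open and well clear, touching nothing.
- **Disagreement:** the two cameras put the nut's axis about 2–3 mm apart. I went by the top camera and the arm's own position, and the jaw went on both times without any contact force.

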